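Set the spice grinder to the four-pip grind and start it

TASK

Set the spice grinder's grind selector to the four-pip mark by pushing the tab on its ring round until it rests in that click, then press the start key on the grinder's deck right down and let it come up again. Only push and press: do not pinch the tab, do not press the start key at any other grind setting, and leave the jar, bowl, cups, scoop, pan and lid where they stand.

Things in the scene. Friction and masses are not known exactly. Their poses are not given: they have to be found in the camera images.
- grinder: burr spice grinder, fixed to the ledge: rounded grey box with black base and flat bare-steel deck, 200 mm (x) by 172 mm (y), deck 160 mm above the ledge. Origin at the centre of its underside; its front (amber catch bin) faces its -x, towards the robot, give or take 0.4 rad; its left side is +y, its right -y; z up
- ring_axis (a point): point on the vertical turning axis of the round black selector ring on the deck, at deck height. The ring is 48 mm in radius with its ribs and 18 mm high; within it stands the clear hopper with black lid, 45 mm in radius, from 20 mm above the deck to its knob's top 62 mm above the deck
- selector (a joint): angle of the selector ring (rad), growing clockwise seen from above. Clicks: 0 one pip, 0.42 two, 0.84 three, 1.26 four, 1.68 five; stops 0.05 beyond the ends. Starts in one of the first three. A spring draws it into the nearest click from 0.15 rad away, so pushed over a hump the tab jumps ahead of the finger into the next click. Passing a hump takes 4 to 7 N at the tab
- mark1 (a point): where tab lies when the tab stands in the one-pip click; fixed to the grinder. Raised black pips on the deck, 77 to 88 mm from the axis, mark the clicks with 1, 2, 3, 4 and 5 pips laid out as on a die: one pip at the front, then clockwise seen from above to five at the left (+y) side
- mark4 (a point): where tab lies when the tab stands in the four-pip click: 62 mm from ring_axis, 14 mm above the deck; fixed to the grinder
- tab (a point): middle of the tab's thickness, 62 mm from ring_axis, 14 mm above the deck; turns with the ring. The tab is an upright black fin with a light line on top, straight out from the ring: 46 to 74 mm from the axis, 12 mm thick, 3 to 24 mm above the deck, clear deck on both sides. Pushed on its anticlockwise flank it turns clockwise (angle grows)
- start_key (a joint): travel of the start key (m): 0 up, 0.006 fully down; sprung, comes up by itself. About 1.5 N starts it moving, 5 N takes it fully down; it counts as pressed beyond 0.004
- start_key_top (a point): centre of the top of the round black start key (26 mm across, in a 42 mm dark steel bezel 4 mm high) in the deck's front right (-x, -y) corner; 14 mm above the deck when up, moves down with the key; pressed straight down
- spice_jar: amber glass spice jar with steel cap, 48 mm across, 100 mm tall, standing on the ledge at the grinder's right side (-y); origin at the centre of its underside; leave alone
- pinch_bowl: terracotta pinch bowl, 84 mm across, 36 mm tall, on the ledge at the grinder's left side (+y); origin at the centre of its underside; leave alone
- cup_a: white ceramic spice cup, 74 mm across, 62 mm tall, in the bamboo tray on the right; origin at the centre of its underside; leave alone
- cup_b: second such cup in the tray; leave alone
- cup_c: third such cup in the tray; leave alone
- scoop: small green plastic scoop, 76 mm long, hooked over the tray's near-grinder edge (100 mm above the ledge); origin on that edge under its hook; leave alone
- tagine_insert: stainless steel tagine insert (shallow round pan), 232 mm across the rim, 278 mm over its two loop handles, 58 mm tall, on the left; origin at the centre of its underside; leave alone
- glass_lid: heat-proof glass lid, 196 mm across, 64 mm tall with its steel knob, lying behind the grinder; origin at the centre of its underside; leave alone

How it is judged:
By the outcome, as a careful person would: the job done as asked, in the order asked, and still so for the second after the job is handed in, with the robot touching nothing.
It also fails if it takes over 42 s, if anything falls off the work surface, if the arm or the gripper's body presses on something with over 40 N, if the wrist force passes 120 N, or if a joint passes its speed limit or range.

ROBOT

A 6-joint arm with a two-finger parallel gripper is mounted at the origin on the work surface. World frame = base frame: x ahead of the robot, y to its left, z up, the work surface at z = 0. Lengths are in m, angles in rad, forces in N, time in s.
With the tool pointing down it reaches from about 0.3 to 0.775 m from the base axis. Payload 14.6 kg.
Tool frame: the origin (TCP) lies midway between the tips of the shut fingers; the grasp point (between the pads) lies 19 mm behind it (ctrl.pinch_z is the distance from the TCP to the grasp point, in m); z points along the fingers, y is the line along which they close (so a half turn about z gives the same grasp; the last joint's range is limited). The gripper opens to 94 mm and grips with 3 to 60 N. Pads are 16 mm wide; open, the fingers measure 119 mm over their backs; the gripper's body (75 mm by 177 mm) begins 78 mm behind the grasp point.
Start: joints at [1.164, 0.3, 1.521, -0, 1.321, -0.067], TCP at [0.183, 0.519, 0.205] pointing down, gripper open.
Joint ranges: [-3.03, 3.03], [-0.79, 2.21], [0.23, 2.52], [-1.04, 4.18], [0, 3.07], [-2.55, 2.55]. Speed limits (rad/s): [2.22, 2.22, 2.57, 3.14, 3.14, 3.14].

INTERFACE

Orientations are given as [roll, pitch, yaw] about the fixed x, y, z axes, in that order (R = Rz(yaw) Ry(pitch) Rx(roll)).
In Python, from station import ctrl gives the robot as it stands.
- The arm moves only by the tool jog_arm, never from a script. Its argument "motion" is a list of rows, each a list of 7 numbers: the shift along the tool's x, y, z in m, then the turn, a rotation vector about the tool's x, y, z in rad, then the opening, from -1 (shut) to 1 (fully open). In form: [[tx, ty, tz, rx, ry, rz, gripper], ...]. A call has 1 to 5 rows; each row shifts and turns the commanded pose from where the row before left it, along the tool's axes as they then stand; what a row does not reach is not made up. A row lasts 1/10 s, in which the tool goes at most 50 mm and 8.59 degrees, less where a joint would pass 70% of its speed; a pose out of reach is approached as far as the arm can. A call is refused whole if a number of a shift passes 0.05 or a number of a turn 0.15, either way. A call with a gripper value outside its range is refused whole. The fingers move at their own pace and stop on an object; "squeeze" is the grip in N (left out, the last holds). Time passes only in rows, so rows that do not move let the fingers close. It gives the time, the measured TCP pose, the force, the opening and the grip force at its end, in the units of the state.
- ctrl.get_obs(): the state, without advancing time (a new reading comes with each control period).
- ctrl.camera(name): name is "side" or "top"; returns the picture (384x512x3 uint8, red, green, blue); there is no depth.
- ctrl.camera_model(name): a dict with "intrinsics" (3x3 intrinsics, pixels), "rvec" (rotation vector, rad) and "tvec" (3), from world to camera coordinates, as OpenCV has them. Camera axes: x right, y down, z forward; pixel columns grow to the right and rows downward; lengths in m; the calibration is good to about 2 mm. A picture is of the moment at which its call begins. camera_model takes no time and is no camera call.
- ctrl.hand_in(): hands the job in; it is judged then, once.
The state is a dict: "time_s": time; "qpos": joint angles; "joint_vel": joint speeds; "tau": joint torques, N m; "ee_pos": TCP position; "eef_rot": TCP orientation; "force": force on the tool from outside, world axes, zero at the start; "moment": the same for the moment, N m; "grip_width": finger opening in m; "grip_force": force on a finger pad.
Only numpy, scipy, OpenCV 4.12 (cv2) and the standard library are available. Lean on these libraries where they do the work, as an engineer would, in place of code of your own. Each camera call takes 0.05 s, during which the arm holds its last target. There are 200 camera calls.

## Working session

There is one attempt and no reset: what is moved stays moved. The work goes in short steps, Python scripts to look and compute and a tool call to move; the robot and the scene stay as the last step left them, time stands still between calls to the robot, and variables do not carry over. Pictures are saved under pics/ and viewed, at most 10 in all, crops included, and the job is handed in when it is done.

Besides the shell and the picture viewer there is one more tool, called after ">>>" as name([rows], argument=value, ...), one row to a line, values as JSON. jog_arm: Moves the arm, as the interface text tells. Its arguments: {"type":"object","properties":{"motion":{"type":"array"},"squeeze":{"type":"number"}},"required":["motion"]}

```bash
mkdir -p pics
python3 - <<'E'
from station import ctrl
import cv2
for n in("top","side"):
    im=ctrl.camera(n); cv2.imwrite(f"pics/{n}0.png",im[:,:,::-1]); m=ctrl.camera_model(n)
    R=cv2.Rodrigues(m["rvec"])[0]; print(n,m["intrinsics"],(-R.T@m["tvec"].reshape(3)),R)
o=ctrl.get_obs();print(o)
E
```

```text
top [[429.11657527   0.         254.83381256]
 [  0.         429.11657527 193.09081604]
 [  0.           0.           1.        ]] [ 0.38624943 -0.00282804  1.39051343] [[-0.02101131 -0.99976502 -0.00533134]
 [-0.9830848   0.02163059 -0.18186919]
 [ 0.18194178  0.00141985 -0.98330828]]
side [[437.44107415   0.         246.84959846]
 [  0.         437.44107415 195.51280874]
 [  0.           0.           1.        ]] [ 0.36662695 -0.87078596  1.20172119] [[ 0.96248821 -0.27094467 -0.01433316]
 [-0.21561442 -0.7317311  -0.64659108]
 [ 0.16470239  0.62542672 -0.76270213]]
{'time_s': 0.1, 'qpos': array([ 1.16438978e+00,  3.00416253e-01,  1.52152705e+00, -2.06188734e-05,
        1.32072688e+00, -6.65826613e-02]), 'joint_vel': array([ 1.59122070e-03, -3.39992862e-03, -1.30618609e-03,  1.12242055e-05,
       -1.84881641e-03, -6.27661586e-04]), 'tau': array([ 2.34661071e-03, -5.32648587e+01, -3.53280401e+01,  7.09605287e-02,
        2.34717719e-02, -1.12804632e-04]), 'ee_pos': array([0.18322754, 0.51832021, 0.20493928]), 'eef_rot': array([-3.14051619e+00, -5.17637120e-05,  2.80177385e+00]), 'force': array([-0.41714877,  0.21464491, -0.23303298]), 'moment': array([ 0.0142076 , -0.03815109,  0.01606993]), 'grip_force': 0.0, 'grip_width': 0.09410158610563112}
```

View pics/top0.png

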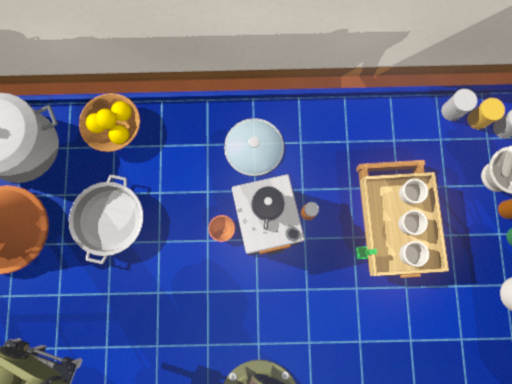

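View pics/side0.png

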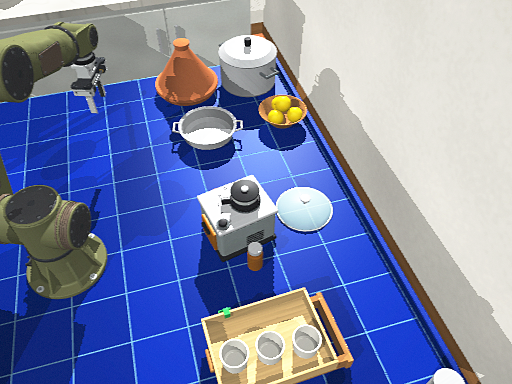

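The top view shows the grinder at about (268,214), hopper at (268,203), start key at (293,233). In the side view the hopper is at (245,194) and the key at (223,224). Next I'll enlarge both.

Run:
```python
import cv2,numpy as np
a=cv2.imread("pics/top0.png")[165:265,215:325];b=cv2.imread("pics/side0.png")[170:270,190:290]
f=lambda x:cv2.resize(x,(400,400*x.shape[0]//x.shape[1]),interpolation=cv2.INTER_CUBIC)
A,B=f(a),f(b);h=max(A.shape[0],B.shape[0])
P=lambda x:cv2.copyMakeBorder(x,0,h-x.shape[0],0,0,0)
cv2.imwrite("pics/crop0.png",np.hstack([P(A),P(B)]))
```

```text
(no output)
```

View pics/crop0.png

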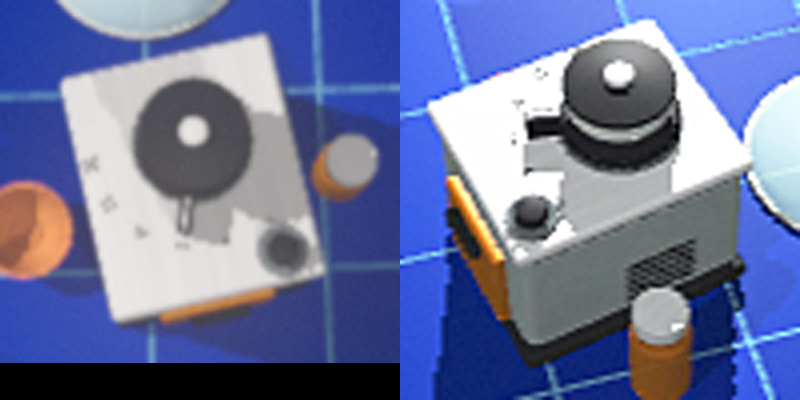

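The left half (top view, 3.64x) shows the tab at crop (186,215), pointing at the two-pip mark (183,245). The one-pip mark is at (225,240), three at (142,232), four at (110,203), five at (92,163), and the key at (285,250). The right half (side view, 4x) shows the tab at crop (145,127), the key at (133,213) and the four deck corners. Next I'll triangulate.

```bash
cat > h.py <<'E'
import numpy as np,cv2
from station import ctrl
def cam(n):
    m=ctrl.camera_model(n);R=cv2.Rodrigues(m["rvec"])[0];t=np.array(m["tvec"]).reshape(3,1)
    return m["intrinsics"],R,t
def tri(pt,ps):
    P=[cam(n)[0]@np.hstack(cam(n)[1:]) for n in("top","side")]
    X=cv2.triangulatePoints(P[0],P[1],np.array(pt,float).reshape(2,1),np.array(ps,float).reshape(2,1));return (X[:3]/X[3]).ravel()
def ray(n,p,z):
    K,R,t=cam(n);d=R.T@np.linalg.inv(K)@np.array([*p,1.]);c=(-R.T@t).ravel();return c+d*(z-c[2])/d[2]
def proj(n,X):
    K,R,t=cam(n);v=K@(R@np.array(X).reshape(3,1)+t);return (v[:2]/v[2]).ravel()
E
python3 - <<'E'
from h import *
np.set_printoptions(precision=4,suppress=True)
T=lambda x,y:(215+(x+.5)*.275-.5,165+(y+.5)*.275-.5);S=lambda x,y:(190+(x+.5)/4-.5,170+(y+.5)/4-.5)
c={'FL':((115,322),(30,102)),'BL':((65,78),(250,20)),'BR':((265,35),(350,162)),'FR':((325,270),(115,262)),'key':((285,250),(133,212)),'knob':((193,130),(219,75)),'tabend':((185,232),(128,127))}
X={k:tri(T(*a),S(*b)) for k,(a,b) in c.items()}
for k,v in X.items():print(k,v)
zd=np.mean([X[k][2] for k in('FL','BL','BR','FR')]);print('deck',zd)
D={k:ray("top",T(*c[k][0]),zd) for k in('FL','BL','BR','FR')}
ctr=sum(D.values())/4;f=D['FL']+D['FR']-D['BL']-D['BR'];yaw=np.arctan2(-f[1],-f[0]);l=D['FL']+D['BL']-D['FR']-D['BR'];print(ctr,yaw,np.arctan2(-l[0],l[1]),[np.linalg.norm(D[a]-D[b]) for a,b in(('FL','BL'),('FL','FR'))])
for z in(zd+.062,):print('knobaxis',ray("top",T(193,130),z),ray("side",S(219,75),z))
print('key',ray("top",T(285,250),zd+.014))
print('tabend',ray("top",T(185,232),zd+.024),'root',ray("top",T(190,200),zd+.024))
for i,p in enumerate([(225,240),(183,245),(142,232),(110,203),(92,163)]):print('pip',i+1,ray("top",T(*p),zd+.001))
E
```

```text
FL [0.4416 0.0269 0.1624]
BL [0.634  0.0639 0.1608]
BR [ 0.666  -0.0981  0.1598]
FR [ 0.4745 -0.1386  0.1604]
key [ 0.4932 -0.1069  0.172 ]
knob [ 0.5804 -0.0362  0.2195]
tabend [ 0.5085 -0.0292  0.1745]
deck 0.1608714323991626
[ 0.5556 -0.0365  0.1609] 0.19794179412233454 0.2071120790862557 [np.float64(0.198744206243857), np.float64(0.16969794261635057)]
knobaxis [ 0.5811 -0.0362  0.2229] [ 0.5785 -0.0392  0.2229]
key [ 0.4928 -0.1067  0.1749]
tabend [ 0.5075 -0.029   0.1849] root [ 0.5323 -0.0335  0.1849]
pip 1 [ 0.5029 -0.0608  0.1619]
pip 2 [ 0.4996 -0.0277  0.1619]
pip 3 [0.5106 0.0044 0.1619]
pip 4 [0.5341 0.0293 0.1619]
pip 5 [0.5664 0.043  0.1619]
```

>>> jog_arm([
  [0, 0, -0.025, 0, 0, -0.1, -1],
  [0, 0, -0.025, 0, 0, -0.115, -1],
  [0, 0, -0.025, 0, 0, 0, -1],
  [-0.02, -0.03, 0, 0, 0, 0, -1],
  [-0.02, -0.03, 0, 0, 0, 0, -1],
], squeeze=5)

```text
time_s: 0.6
ee_pos: [0.2156, 0.4534, 0.2804]
eef_rot: [3.142, 0.0, 3.018]
force: [1.1, -0.4, -0.2]
grip_width: 0.0574
grip_force: 0.0
```

>>> jog_arm([
  [-0.022, -0.03, 0, 0, 0, 0, -1],
  [-0.022, -0.03, 0, 0, 0, 0, -1],
  [-0.022, -0.03, 0, 0, 0, 0, -1],
  [-0.022, -0.03, 0, 0, 0, 0, -1],
  [-0.022, -0.03, 0, 0, 0, 0, -1],
])

```text
time_s: 1.1
ee_pos: [0.3063, 0.2901, 0.2803]
eef_rot: [-3.141, -0.0, 3.017]
force: [0.3, 0.3, -0.6]
grip_width: 0.0176
grip_force: 0.0
```

>>> jog_arm([
  [-0.022, -0.03, 0, 0, 0, 0, -1],
  [-0.022, -0.03, 0, 0, 0, 0, -1],
  [-0.022, -0.03, 0, 0, 0, 0, -1],
  [-0.022, -0.03, 0, 0, 0, 0, -1],
  [-0.022, -0.03, 0, 0, 0, 0, -1],
])

```text
time_s: 1.6
ee_pos: [0.3969, 0.1275, 0.2804]
eef_rot: [-3.142, -0.0, 3.017]
force: [1.2, 0.3, 0.6]
grip_width: 0.0003
grip_force: 0.0
```

>>> jog_arm([
  [-0.028, -0.0335, 0, 0, 0, 0, -1],
  [-0.028, -0.0335, 0, 0, 0, 0, -1],
  [-0.028, -0.0335, 0, 0, 0, 0, -1],
  [-0.028, -0.0335, 0, 0, 0, 0, -1],
  [-0.028, -0.0335, 0, 0, 0, 0, -1],
])

```text
time_s: 2.1
ee_pos: [0.5151, -0.0564, 0.2802]
eef_rot: [3.142, -0.0, 3.017]
force: [0.1, 1.0, 0.5]
grip_width: 0.0006
grip_force: 0.0
```

>>> jog_arm([
  [0, 0, 0.025, 0, 0, 0, -1],
  [0, 0, 0.025, 0, 0, 0, -1],
  [0, 0, 0.02, 0, 0, 0, -1],
  [0, 0, 0, 0, 0, 0, -1],
])

```text
time_s: 2.5
ee_pos: [0.5134, -0.0545, 0.2079]
eef_rot: [3.141, -0.005, 3.017]
force: [-0.4, 0.2, 1.0]
grip_width: 0.0005
grip_force: 0.0
```

Run:
```python
from h import *
a=ctrl.camera("top")[165:265,215:325,::-1];b=ctrl.camera("side")[150:250,190:290,::-1]
f=lambda x:cv2.resize(x,(400,400*x.shape[0]//x.shape[1]),interpolation=cv2.INTER_CUBIC)
A,B=f(a),f(b);P=lambda x:cv2.copyMakeBorder(x,0,400-x.shape[0],0,0,0)
cv2.imwrite("pics/crop1.png",np.hstack([P(A),P(B)]))
```

```text
(no output)
```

View pics/crop1.png

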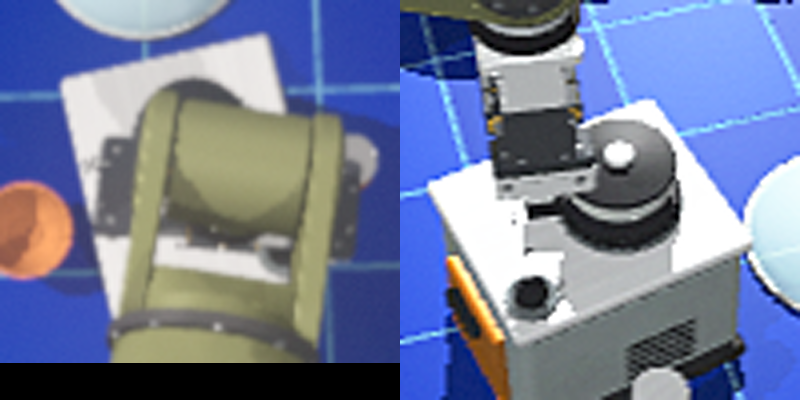

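Top view: the arm hides the ring. Side view: the gripper stands in front of the hopper, and the fingers are hard to tell from the pale deck around crop (515,210). The measured pose drifted about 2 mm, so I'll check the state and project the TCP.

Run:
```python
from h import *
o=ctrl.get_obs();print(o['ee_pos'],o['eef_rot'],o['force'],o['moment'],o['joint_vel'].round(3))
im=ctrl.camera("side")
p=proj("side",o['ee_pos']);print('tcp px',p,'crop',(p-[190,150])*4)
for n,X in dict(tabtip=[.5075,-.029,.184],pinch=[*o['ee_pos'][:2],.227],body=[*o['ee_pos'][:2],.305]).items():print(n,(proj("side",X)-[190,150])*4)
a=im[180:230,300-100:270][:,:,::-1];cv2.imwrite("pics/z.png",cv2.resize(a,(700,500),interpolation=cv2.INTER_CUBIC))
```

```text
[ 0.51463853 -0.05464594  0.21102171] [-3.14158257e+00 -2.28792477e-05  3.01681703e+00] [-0.03017476  0.22311893  0.30833346] [-0.00868402  0.04073583 -0.0115755 ] [ 0.001 -0.017 -0.021  0.001  0.002  0.   ]
tcp px [224.9950291  199.40068546] crop [139.9801164  197.60274184]
tabtip [124.5928258  197.51029878]
pinch [138.83316935 183.60842606]
body [132.90491755 111.27568154]
```

View pics/z.png

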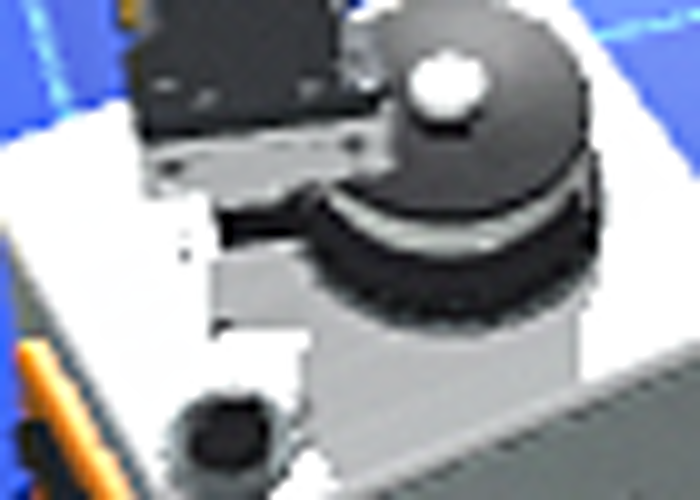

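The zoomed side view shows the gripper body at (145–395, 0–190) hiding the fingertips, and the tab's black fin at (220–320, 225), untouched. The pose has settled at the intended spot. Next I lower beside the tab.

>>> jog_arm([
  [0, 0, 0.012, 0, 0, 0, -1],
  [0, 0, 0.012, 0, 0, 0, -1],
  [0, 0, 0.01, 0, 0, 0, -1],
  [0, 0, 0.008, 0, 0, 0, -1],
  [0, 0, 0, 0, 0, 0, -1],
])

```text
time_s: 3.15
ee_pos: [0.514, -0.0546, 0.1671]
eef_rot: [3.142, -0.002, 3.017]
force: [-0.1, 0.6, 0.1]
grip_width: 0.0006
grip_force: 0.0
```

>>> jog_arm([
  [0, 0.002, 0, 0, 0, 0, -1],
  [0, 0.002, 0, 0, 0, 0, -1],
  [0, 0.002, 0, 0, 0, 0, -1],
  [0, 0, 0, 0, 0, 0, -1],
])

```text
time_s: 3.55
ee_pos: [0.5154, -0.0484, 0.1687]
eef_rot: [3.142, 0.0, 3.017]
force: [-0.0, 0.6, -0.1]
grip_width: 0.0005
grip_force: 0.0
```

>>> jog_arm([
  [0.0007, 0.0025, 0, 0, 0, 0.04, -1],
  [0.0007, 0.0025, 0, 0, 0, 0.04, -1],
  [0.0007, 0.0025, 0, 0, 0, 0.04, -1],
  [0.0007, 0.0025, 0, 0, 0, 0.04, -1],
])

```text
time_s: 3.95
ee_pos: [0.5143, -0.0387, 0.1687]
eef_rot: [-3.141, 0.0, 2.855]
force: [-1.2, -2.9, 0.5]
grip_width: 0.0006
grip_force: 1.6
```

>>> jog_arm([
  [0.0007, 0.0025, 0, 0, 0, 0.04, -1],
  [0.0007, 0.0025, 0, 0, 0, 0.04, -1],
])

```text
time_s: 4.15
ee_pos: [0.5144, -0.0333, 0.1686]
eef_rot: [-3.141, 0.0, 2.775]
force: [-1.5, -0.7, 1.2]
grip_width: 0.0006
grip_force: 0.7
```

>>> jog_arm([
  [0.0007, 0.0025, 0, 0, 0, 0.04, -1],
  [0.0007, 0.0025, 0, 0, 0, 0.04, -1],
])

```text
time_s: 4.35
ee_pos: [0.5151, -0.0279, 0.1686]
eef_rot: [3.142, 0.0, 2.695]
force: [-0.3, -0.2, -0.3]
grip_width: 0.0004
grip_force: 0.0
```

>>> jog_arm([
  [0.0007, 0.0025, 0, 0, 0, 0.04, -1],
  [0.0007, 0.0025, 0, 0, 0, 0.04, -1],
])

```text
time_s: 4.55
ee_pos: [0.5162, -0.0228, 0.1686]
eef_rot: [3.141, 0.0, 2.615]
force: [0.2, -0.6, 0.3]
grip_width: 0.0004
grip_force: 0.0
```

Run:
```python
from h import *
o=ctrl.get_obs();d=o['ee_pos'][:2]-np.array([.580,-.0375]);y=o['eef_rot'][2];p=np.pi-y
er=np.array([-np.cos(p),np.sin(p)]);et=np.array([np.sin(p),np.cos(p)])
print('tool sel angle',p+.29,'r',d@er,'t',d@et,o['force'],o['force'][:2]@et)
a=ctrl.camera("top")[165:265,215:325,::-1];b=ctrl.camera("side")[150:250,190:290,::-1]
f=lambda x:cv2.resize(x,(400,400*x.shape[0]//x.shape[1]),interpolation=cv2.INTER_CUBIC)
A,B=f(a),f(b);P=lambda x:cv2.copyMakeBorder(x,0,400-x.shape[0],0,0,0)
cv2.imwrite("pics/crop2.png",np.hstack([P(A),P(B)]))
```

```text
tool sel angle 0.8164290352252661 r 0.06256732071876818 t -0.019374779369368506 [ 0.23425415 -0.61502761  0.28489198] -0.4140562749821193
```

View pics/crop2.png

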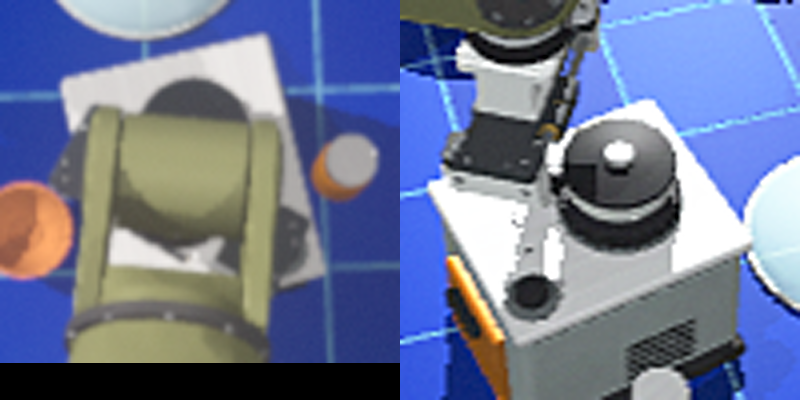

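The tab snapped into the three-pip click: force rose to about 3 N, then fell to zero. It now lies hidden behind the gripper. I push on to the four-pip click in pairs of rows.

>>> jog_arm([
  [0.0007, 0.0025, 0, 0, 0, 0.04, -1],
  [0.0007, 0.0025, 0, 0, 0, 0.04, -1],
])

```text
time_s: 4.85
ee_pos: [0.5173, -0.0184, 0.1685]
eef_rot: [-3.141, 0.0, 2.537]
force: [-2.4, -4.2, 2.2]
grip_width: 0.0008
grip_force: 2.8
```

>>> jog_arm([
  [0.0007, 0.0025, 0, 0, 0, 0.04, -1],
  [0.0007, 0.0025, 0, 0, 0, 0.04, -1],
])

```text
time_s: 5.05
ee_pos: [0.519, -0.0135, 0.1685]
eef_rot: [-3.14, -0.0, 2.456]
force: [-2.8, -2.1, 1.9]
grip_width: 0.0003
grip_force: 1.9
```

>>> jog_arm([
  [0.0007, 0.0025, 0, 0, 0, 0.04, -1],
  [0.0004, 0.0012, 0, 0, 0, 0.02, -1],
])

```text
time_s: 5.25
ee_pos: [0.5207, -0.0095, 0.1685]
eef_rot: [-3.141, -0.0, 2.397]
force: [-2.1, -0.4, 1.5]
grip_width: 0.0003
grip_force: 1.2
```

>>> jog_arm([
  [0.0004, 0.0012, 0, 0, 0, 0.02, -1],
  [0.0004, 0.0012, 0, 0, 0, 0.02, -1],
])

```text
time_s: 5.45
ee_pos: [0.5219, -0.0072, 0.1685]
eef_rot: [-3.142, -0.0, 2.356]
force: [-2.3, 0.4, 1.9]
grip_width: 0.0005
grip_force: 0.7
```

>>> jog_arm([
  [0.0004, 0.0012, 0, 0, 0, 0.02, -1],
  [0.0004, 0.0012, 0, 0, 0, 0.02, -1],
  [0, 0, 0, 0, 0, 0, -1],
])

```text
time_s: 5.75
ee_pos: [0.5232, -0.0048, 0.1684]
eef_rot: [3.141, 0.0, 2.316]
force: [-0.7, -0.3, -0.5]
grip_width: 0.0006
grip_force: 0.0
```

>>> jog_arm([
  [0.0004, 0.0012, 0, 0, 0, 0.02, -1],
  [0, 0, 0, 0, 0, 0, -1],
])

```text
time_s: 5.95
ee_pos: [0.5238, -0.0037, 0.1685]
eef_rot: [3.141, 0.0, 2.296]
force: [0.4, 0.0, 0.1]
grip_width: 0.0005
grip_force: 0.0
```

>>> jog_arm([
  [0, -0.008, 0, 0, 0, 0, -1],
  [0, -0.012, 0, 0, 0, 0, -1],
  [0, 0, -0.03, 0, 0, 0, -1],
  [0, 0, -0.04, 0, 0, 0, -1],
  [0, -0.04, -0.02, 0, 0, 0, -1],
])

```text
time_s: 6.45
ee_pos: [0.4796, -0.0433, 0.261]
eef_rot: [3.139, 0.002, 2.299]
force: [0.1, -1.1, -0.3]
grip_width: 0.0004
grip_force: 0.0
```

>>> jog_arm([
  [0, -0.04, 0, 0, 0, 0, -1],
  [0, -0.04, 0, 0, 0, 0, -1],
  [0, -0.04, 0, 0, 0, 0, -1],
  [0, -0.03, 0, 0, 0, 0, -1],
  [0, 0, 0, 0, 0, 0, -1],
])

```text
time_s: 6.95
ee_pos: [0.3642, -0.145, 0.2587]
eef_rot: [-3.142, 0.001, 2.294]
force: [-0.6, -0.9, 0.5]
grip_width: 0.0003
grip_force: 0.0
```

Run:
```python
from h import *
a=ctrl.camera("top")[165:265,215:325,::-1];b=ctrl.camera("side")[170:270,190:290,::-1]
f=lambda x:cv2.resize(x,(400,400*x.shape[0]//x.shape[1]),interpolation=cv2.INTER_CUBIC)
A,B=f(a),f(b);P=lambda x:cv2.copyMakeBorder(x,0,400-x.shape[0],0,0,0)
cv2.imwrite("pics/crop3.png",np.hstack([P(A),P(B)]))
```

```text
(no output)
```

View pics/crop3.png

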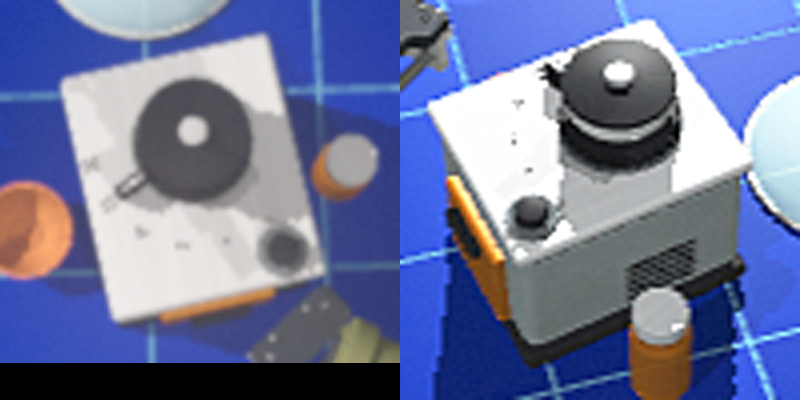

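The tab's tip is now at crop (120,193), pointing at the four-pip mark (110,203). The one-, two- and three-pip marks are uncovered at (226,240), (183,245) and (142,232). Next is the key.

>>> jog_arm([
  [-0.014, 0.03, 0, 0, 0, 0, -1],
  [-0.014, 0.03, 0, 0, 0, 0, -1],
  [-0.014, 0.03, 0, 0, 0, 0, -1],
  [-0.0145, 0.032, 0, 0, 0, 0, -1],
  [0, 0, 0, 0, 0, 0, -1],
])

```text
time_s: 7.55
ee_pos: [0.4979, -0.1025, 0.2571]
eef_rot: [-3.141, -0.002, 2.3]
force: [-0.4, -0.4, 0.8]
grip_width: 0.0003
grip_force: 0.0
```

>>> jog_arm([
  [0, 0, 0.03, 0, 0, 0, -1],
  [0, 0, 0.03, 0, 0, 0, -1],
  [0, 0, 0.012, 0, 0, 0, -1],
  [0, 0, 0, 0, 0, 0, -1],
  [0, 0, 0, 0, 0, 0, -1],
])

```text
time_s: 8.05
ee_pos: [0.4958, -0.1045, 0.1876]
eef_rot: [3.141, 0.001, 2.297]
force: [-0.4, 0.9, 0.5]
grip_width: 0.0008
grip_force: 0.0
```

>>> jog_arm([
  [0, -0.0034, 0.004, 0, 0, 0, -1],
  [0, 0, 0.004, 0, 0, 0, -1],
  [0, 0, 0.003, 0, 0, 0, -1],
  [0, 0, 0, 0, 0, 0, -1],
])

```text
time_s: 8.45
ee_pos: [0.4927, -0.1068, 0.1752]
eef_rot: [-3.141, -0.0, 2.297]
force: [0.7, -0.0, 1.3]
grip_width: 0.0004
grip_force: 0.0
```

>>> jog_arm([
  [0, 0, 0.002, 0, 0, 0, -1],
  [0, 0, 0.002, 0, 0, 0, -1],
  [0, 0, 0.002, 0, 0, 0, -1],
  [0, 0, 0, 0, 0, 0, -1],
])

```text
time_s: 8.85
ee_pos: [0.4929, -0.1068, 0.1695]
eef_rot: [3.141, 0.0, 2.297]
force: [0.4, -0.6, 3.5]
grip_width: 0.0006
grip_force: 2.0
```

>>> jog_arm([
  [0, 0, 0.001, 0, 0, 0, -1],
  [0, 0, 0.001, 0, 0, 0, -1],
  [0, 0, 0, 0, 0, 0, -1],
])

```text
time_s: 9.15
ee_pos: [0.493, -0.1068, 0.1682]
eef_rot: [3.141, 0.001, 2.297]
force: [-2.6, 0.6, 9.7]
grip_width: 0.0004
grip_force: 5.0
```

>>> jog_arm([
  [0, 0, 0.001, 0, 0, 0, -1],
  [0, 0, 0, 0, 0, 0, -1],
  [0, 0, 0, 0, 0, 0, -1],
])

```text
time_s: 9.45
ee_pos: [0.4931, -0.1069, 0.168]
eef_rot: [3.141, 0.001, 2.297]
force: [-6.8, 1.2, 18.6]
grip_width: 0.0005
grip_force: 9.4
```

The key is bottomed: 18 N at z = 0.168. I'll lift, back away and check.

>>> jog_arm([
  [0, 0, -0.005, 0, 0, 0, -1],
  [0, 0, -0.02, 0, 0, 0, -1],
  [0, 0, -0.03, 0, 0, 0, -1],
  [0, 0, -0.03, 0, 0, 0, -1],
  [0, 0, 0, 0, 0, 0, -1],
])

```text
time_s: 9.95
ee_pos: [0.4938, -0.107, 0.2549]
eef_rot: [3.139, 0.005, 2.297]
force: [0.2, -0.2, -0.2]
grip_width: -0.0
grip_force: 0.0
```

>>> jog_arm([
  [0.014, -0.03, 0, 0, 0, 0, -1],
  [0.014, -0.03, 0, 0, 0, 0, -1],
  [0.014, -0.03, 0, 0, 0, 0, -1],
  [0.014, -0.03, 0, 0, 0, 0, -1],
  [0, 0, 0, 0, 0, 0, -1],
])

```text
time_s: 10.45
ee_pos: [0.3636, -0.145, 0.2509]
eef_rot: [-3.141, -0.0, 2.295]
force: [-0.7, -0.1, -0.2]
grip_width: 0.0004
grip_force: 0.0
```

Run:
```python
from h import *
a=ctrl.camera("top")[165:265,215:325,::-1];b=ctrl.camera("side")[170:270,190:290,::-1]
f=lambda x:cv2.resize(x,(400,400*x.shape[0]//x.shape[1]),interpolation=cv2.INTER_CUBIC)
A,B=f(a),f(b);P=lambda x:cv2.copyMakeBorder(x,0,400-x.shape[0],0,0,0)
cv2.imwrite("pics/crop4.png",np.hstack([P(A),P(B)]))
v=ray("top",(215+120.5*.275-.5,165+193.5*.275-.5),.184)-[.58,-.0375,0];print(np.arctan2(v[1],-v[0])+.29)
```

```text
1.2487624925492244
```

View pics/crop4.png

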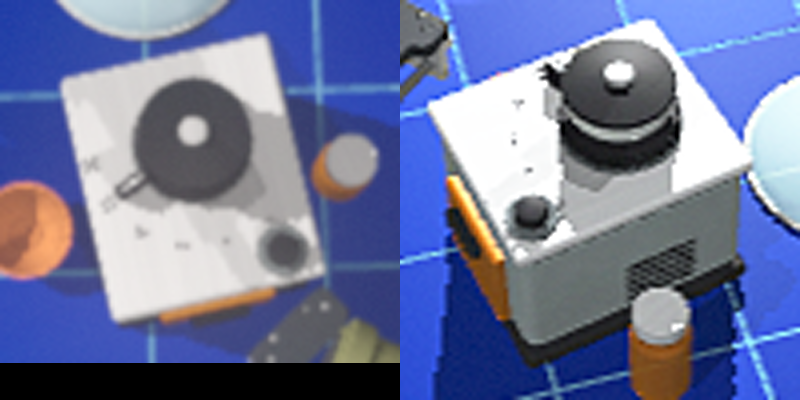

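The tab is still at four pips, crop (120,193), about 1.25 rad. The key at (285,250) is up again, and the jar and bowl have not moved.

```bash
python3 -c "
from station import ctrl
print(ctrl.hand_in())"
```

```text
the job is handed in; nothing more can be done
None
```

The grind selector rests in the four-pip click (measured about 1.25 rad), the start key was then pressed fully down once and came back up, the jar and bowl did not move, the arm never went near the other items, and the job is handed in.

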